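# Load four cut blanks into their welding jigs

### The job

Set the four cut steel blanks up for tack welding: lay each ring on the jig whose spigot fits its bore, the gusset between the pins of the corner nest, and the strip between the pins of the ratchet-stop jig, each fully down and flat on its rests. The ratchet stop still stands where it was run in for a shorter part, so tip its pawl lever to lift the pawl clear of the teeth, then draw the toothed bar fully back before you load the strip. Leave all four blanks lying free in their jigs, with the bar drawn back.

Things in the scene. Friction and masses are not known exactly. Their poses are not given: they have to be found in the camera images.
- big_ring: The larger flat steel ring: outside diameter 68 mm, bore 38 mm, 8 mm thick, about 0.16 kg, dark mill scale, lying on the table. Origin: centre of its underside, z up. Grip it across the outside.
- small_ring: The smaller flat steel ring: outside diameter 52 mm, bore 22 mm, 8 mm thick, about 0.11 kg. Origin: centre of its underside, z up. Grip it across the outside.
- gusset: Flat 8 mm steel gusset, 0.22 kg: right-angled triangle, legs 68 mm, acute tips cut square (26 mm), square corner snipped. Origin: underside, on its axis of symmetry (= y axis), 1 mm from its centre of mass. Two parallel edges to grip along y: the snip (y = -30 mm, 23 mm wide) and the long slant edge (y = +25 mm, 59 mm wide), so 55 mm apart, centred at y = -3 mm. 96 mm long in x.
- strip: Flat steel strip with one hole, 118 x 36 x 6 mm, about 0.2 kg, lying on the table. Origin: centre of its underside; x along its length, z up. Grip it across its 36 mm width (y) at the middle. Either end may point either way.
- big_spigot_jig: Bolted to the table. Origin: centre of the plate's underside, z up. Plate 104 x 104 x 12 mm with a bright central shoulder 52 mm across, its top (the rest) at z = 20 mm; on it the thick spigot, 28 mm in diameter up to z = 28 mm, then a cone to 12 mm diameter at z = 42 mm, its top. For the ring with the 38 mm bore.
- small_spigot_jig: Bolted to the table. Origin: centre of the plate's underside, z up. Plate 104 x 104 x 12 mm with a bright central shoulder 36 mm across, its top (the rest) at z = 20 mm; on it the thin spigot, 15 mm in diameter up to z = 28 mm, then a cone to 6 mm diameter at z = 40 mm, its top. For the ring with the 22 mm bore.
- gusset_jig: Bolted to the table. Origin: centre of the plate's underside, z up. Plate 124 (x) x 104 (y) x 12 mm with 3 rest buttons (tops z = 20 mm) and 4 bullet-nosed pins (10 mm in diameter, tops z = 34 mm) at x = +-41, y = -12 and x = +-45, y = 21 mm. The gusset lies between the pins with 3 mm of play, its origin over this origin, its x and y along these axes (snipped corner to -y). Finger room along y.
- strip_jig: Bolted to the table. Origin: on the plate's underside, under the nest, z up. Plate 12 mm thick, x = -126 to 82 mm, 80 mm wide. Strip nest centred on the origin, long in x: rest bars (tops z = 20 mm), side pins at x = +-42, y = +-26 mm, end pins at x = 68 mm (10 mm in diameter, tops z = 34 mm; 3 mm of side play, 4 mm at the end). Ratchet cheeks x = -124 to -96 mm, 27 mm wide, 50 mm high.
- stop_bar (a joint): Travel q (m) of the toothed bar along the strip jig's -x: 0 = run in (start), 0.048 = fully back. In the jig's frame its stop head's face is at x = -17 mm - q (z 20 to 36 mm, blocks the nest) and its upright black knob at x = -150 mm - q, y = 0: 18 mm in diameter, z = 45 to 62 mm, top 66 mm. 3 N of friction, stays where left; locked while the pawl is down.
- pawl (a joint): Pawl angle (rad): 0 = nose in the teeth (start), at most 0.55. Pivot at x = -114, y = 0, z = 42 mm of the strip jig, axis along y. At 0 a thumb lever stands straight up from it: stalk 6 x 9 mm, black cross roll 12 mm thick, 18 mm long (y), centred 36 mm above the pivot. Tip it to the jig's -x to lift the nose; teeth free from 0.3 rad. About 2 N at the roll; stays where left.
There are look-alikes about, which are no part of the job. Leave any turquoise look-alike of the small_ring alone. Of the things that look like the strip, the smaller one is meant.

How it is judged:
By the outcome, as a careful person would: the job done as asked, in the order asked, and still so for the second after the job is handed in, with the robot touching nothing.
It also fails if it takes over 125 s, if anything falls off the work surface, if the arm or the gripper's body presses on something with over 40 N, if the wrist force passes 120 N, or if a joint passes its speed limit or range.

### The arm

A 6-joint arm with a two-finger parallel gripper is mounted at the origin on a cart in front of the work surface, level with it; the furniture and walls round the work are solid. World frame = base frame: x ahead of the robot, y to its left, z up, the work surface at z = 0. Lengths are in m, angles in rad, forces in N, time in s.
With the tool pointing down it reaches from about 0.275 to 0.875 m from the base axis. Payload 12.5 kg.
Tool frame: the origin (TCP) lies at the very end of the fingers, on their centre line; the grasp point (between the pads) lies 19 mm behind it; x points along the fingers, y is the direction in which the jaws open and shut, and the axes are right-handed (so a half turn about x gives the same grasp; the last joint's range is limited). The gripper opens to 85 mm and grips with 20 to 120 N. Pads are 22 mm wide; open, the fingers measure 114 mm over their backs; the gripper's body (76 mm by 85 mm) begins 54 mm behind the grasp point. The pads swing forward as they close: fully open they stand 13 mm farther back than shut.
Start: joints at [-1.26, 0.351, 1.652, -0, 1.139, -0.085], TCP at [0.212, -0.507, 0.231] pointing down, gripper open.
Joint ranges: [-2.75, 2.75], [-0.79, 2.1], [0.01, 2.65], [-1.57, 4.71], [0.07, 3.14], [-2.87, 2.87]. Speed limits (rad/s): [2.22, 2.22, 2.79, 3.14, 3.14, 3.14].

### API

Orientations are given as a 3x3 rotation matrix whose columns are the frame's x, y, z axes.
In Python, from bench import manip gives the robot as it stands. Calls block until the motion is done:
- manip.move_ptp(position, orientation): joint-space move of the TCP to a pose.
- manip.move_l(position, attitude=None, max_speed=0.15): straight line of the TCP; attitude=None keeps the orientation; max_speed is the mean speed in m/s.
- manip.move_j(angles): joint-space move.
- manip.set_gripper(opening, effort=None): opening from 0.0 (shut) to 1.0 (fully open); effort is the grip in N (None keeps the last); returns when the fingers have stopped.
- manip.dwell(seconds).
- manip.inverse_kinematics(position, orientation): joint angles nearest the present ones, or None.
- manip.grab_frame(name): name is "scene" or "top" or "wrist"; returns (picture, depth): 384x512x3 uint8, red, green, blue; 384x512 float32, m along the optical axis (not along the pixel's ray), 0 where there is no reading.
- manip.get_calibration(name): a dict with "camera_matrix" (3x3 intrinsics, pixels), "R" (3x3) and "t" (3): a world point X has camera coordinates R X + t. Camera axes: x right, y down, z forward; pixel columns grow to the right and rows downward; lengths in m; the calibration is good to about 2 mm. A picture is of the moment at which its call begins: read the wrist's pose just before it. get_calibration takes no time and is no camera call; for the wrist camera it gives the pose at the moment of the call.
A pose or a line that the arm cannot do raises manip.Unreachable and nothing moves.
- manip.sign_off(): hands the job in, once; it reports no verdict.
Trained networks look in the newest picture that a camera, given by its name, has taken for a name from the list of things; names that differ only in an ending like _2 or _b are one class to them, and where a whole thing is asked for, a point or a joint stands for the part that bears it (a point fixed in the world has none). Each returns a list of dicts, best first, with "confidence" (0 to 1); they miss things now and then, are a little off and sometimes report something else, mostly with a low value. They report only what shows in the picture. A call takes as long as a camera call. They do not tell look-alikes from the thing itself.
- manip.look_for(camera, name): "at" ([x, y, z] in m, in world coordinates, good to about 4 mm: the middle of the surface that is visible of it).
Readings, each from a call of its own:
- manip.current_time(): time.
- manip.current_qpos(): joint angles.
- manip.current_joint_vel(): joint speeds.
- manip.current_joint_torque(): joint torques, N m.
- manip.current_ee_pos(): TCP position.
- manip.current_tcp_rot(): TCP orientation.
- manip.current_force(): force on the tool from outside, world axes, zero at the start.
- manip.current_ft_torque(): the same for the moment, N m.
- manip.current_grip_width(): opening from 0.0 (shut) to 1.0 (fully open).
Only numpy, scipy, OpenCV 4.12 (cv2) and the standard library are available. Lean on these libraries where they do the work, as an engineer would, in place of code of your own. Each camera call takes 0.05 s, during which the arm holds its last target.

## Working session

There is one attempt and no reset: what is moved stays moved. The work goes in short steps, each a Python script; the robot and the scene stay as the last script left them, time stands still between calls to the robot, and variables do not carry over. Pictures are saved under pics/ and viewed, and the job is handed in when it is done.

```bash
mkdir -p pics; ls
python3 - <<'E'
from bench import manip
import cv2,numpy as np
for n in ["scene","top","wrist"]:
    p,d=manip.grab_frame(n)
    cv2.imwrite(f"pics/{n}0.png",cv2.resize(p[:,:,::-1],(800,600)))
    np.savez(f"pics/{n}0.npz",p=p,d=d,**manip.get_calibration(n))
for n in ["big_ring","small_ring","gusset","strip","big_spigot_jig","small_spigot_jig","gusset_jig","strip_jig","stop_bar","pawl"]:
    for c in ["top","scene"]:
        print(n,c,[(np.round(o["at"],3).tolist(),round(o["confidence"],2)) for o in manip.look_for(c,n)])
print(manip.current_time())
E
```

```text
pics
big_ring top [([0.463, -0.073, 0.01], 0.65)]
big_ring scene [([0.459, -0.071, 0.007], 0.57)]
small_ring top [([0.384, 0.198, 0.01], 0.42)]
small_ring scene [([0.382, 0.196, 0.01], 0.76), ([0.473, 0.206, 0.009], 0.7)]
gusset top [([0.456, 0.07, 0.007], 0.56)]
gusset scene [([0.454, 0.077, 0.005], 0.58)]
strip top [([0.398, -0.489, 0.005], 0.74), ([0.456, 0.068, 0.012], 0.63), ([0.487, -0.195, 0.009], 0.58)]
strip scene [([0.483, -0.194, 0.003], 0.66), ([0.409, -0.451, 0.012], 0.55)]
big_spigot_jig top [([0.626, 0.164, 0.014], 0.58)]
big_spigot_jig scene []
small_spigot_jig top [([0.625, -0.003, 0.011], 0.85)]
small_spigot_jig scene [([0.618, 0.004, 0.012], 0.86), ([0.493, -0.328, 0.064], 0.65), ([0.476, 0.206, 0.007], 0.4)]
gusset_jig top [([0.64, -0.164, 0.01], 0.85)]
gusset_jig scene [([0.636, -0.157, 0.011], 0.75)]
strip_jig top [([0.582, -0.33, 0.008], 0.61)]
strip_jig scene [([0.56, -0.318, 0.014], 0.74)]
stop_bar top []
stop_bar scene [([0.531, -0.334, 0.034], 0.74)]
pawl top []
pawl scene [([0.496, -0.331, 0.064], 0.47)]
1.15
```

View pics/top0.png

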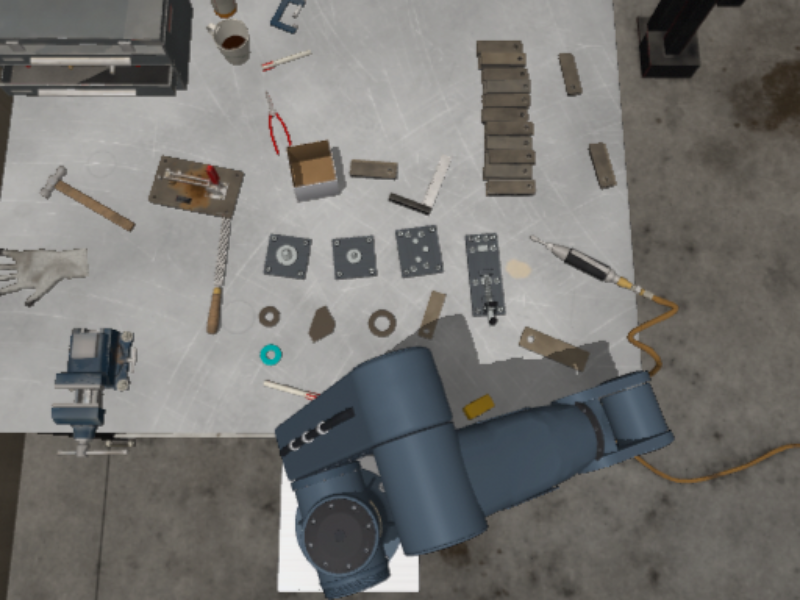

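View pics/scene0.png

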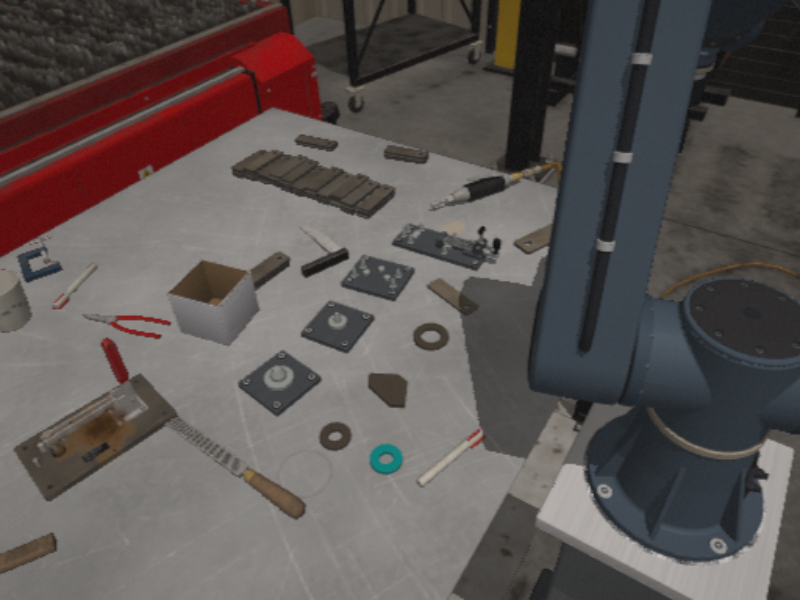

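Run:
```python
import numpy as np
for n in ["top","scene","wrist"]:
    z=np.load(f"pics/{n}0.npz"); print(n,z["camera_matrix"].tolist(),np.round(z["R"],4).tolist(),np.round(z["t"],4).tolist(), -z["R"].T@z["t"])
```

```text
top [[470.50247913917207, 0.0, 249.28417521460244], [0.0, 470.50247913917207, 185.33171456335506], [0.0, 0.0, 1.0]] [[0.0007, -1.0, 0.0025], [-0.9721, -0.0012, -0.2346], [0.2346, -0.0023, -0.9721]] [-0.0935, 0.5326, 1.6842] [ 0.12263464 -0.08895377  1.76236099]
scene [[390.27643369853234, 0.0, 261.0246920284991], [0.0, 390.27643369853234, 190.4221598254597], [0.0, 0.0, 1.0]] [[-0.8456, -0.5336, -0.0165], [-0.3435, 0.5674, -0.7484], [0.4087, -0.6272, -0.6631]] [0.3948, 0.2743, 0.9192] [0.05239654 0.63152662 0.82129087]
wrist [[285.8031886472215, 0.0, 253.65249953331337], [0.0, 285.8031886472215, 190.11493315753273], [0.0, 0.0, 1.0]] [[0.3863, -0.9224, -0.002], [-0.8896, -0.3731, 0.2635], [-0.2438, -0.1, -0.9647]] [-0.5488, -0.0355, 0.3799] [ 0.27301969 -0.48144997  0.37473203]
```

```bash
cat > h.py <<'E'
from bench import manip
import cv2,numpy as np
def rot(a):
    c,s=np.cos(a),np.sin(a)
    return np.array([[0,c,s],[0,s,-c],[-1.,0,0]])
def snap(name,tag):
    p,d=manip.grab_frame(name); c=manip.get_calibration(name)
    cv2.imwrite(f"pics/{tag}.png",cv2.resize(p[:,:,::-1],(800,600),interpolation=cv2.INTER_AREA))
    np.savez(f"pics/{tag}.npz",p=p,d=d,**c)
    return p,d,c
def cloud(d,c):
    K=np.array(c["camera_matrix"]);v,u=np.mgrid[:d.shape[0],:d.shape[1]]
    X=np.stack([(u-K[0,2])/K[0,0]*d,(v-K[1,2])/K[1,1]*d,d],-1)
    return (X-np.array(c["t"]))@np.array(c["R"])
def ortho(tag,x0,x1,y0,y1,h=0.0,res=0.001):
    """rectified top view at plane z=h; rows: x decreasing downwards, cols: y decreasing to right"""
    z=np.load(f"pics/{tag}.npz");K,R,t=z["camera_matrix"],z["R"],z["t"]
    xs=np.arange(x1,x0,-res);ys=np.arange(y1,y0,-res)
    X,Y=np.meshgrid(xs,ys,indexing="ij");P=np.stack([X,Y,np.full_like(X,h)],-1)@R.T+t
    u=P[...,0]/P[...,2]*K[0,0]+K[0,2];v=P[...,1]/P[...,2]*K[1,1]+K[1,2]
    return cv2.remap(z["p"],u.astype(np.float32),v.astype(np.float32),cv2.INTER_LINEAR)[:,:,::-1]
E
python3 - <<'E'
from h import *
R=manip.current_tcp_rot();print(np.round(R,3).tolist())
c=manip.get_calibration("wrist");C=-c["R"].T@c["t"];print("cam in tool",R.T@(C-manip.current_ee_pos()), (R.T@c["R"].T).round(3).tolist())
for p in [(0.45,-0.2,0.27),(0.45,0.1,0.27)]:
  for a in (0,np.pi/2,-np.pi/2,np.pi):
    q=manip.inverse_kinematics(p,rot(a));print(p,a,None if q is None else np.round(q,2))
E
```

```text
[[-0.0, 0.386, -0.923], [0.0, -0.923, -0.386], [-1.0, -0.0, 0.0]]
cam in tool [-0.14383954 -0.00039652 -0.06624632] [[0.001, -0.264, 0.965], [1.0, 0.001, -0.001], [-0.001, 0.965, 0.264]]
(0.45, -0.2, 0.27) 0 [-0.51  0.2   1.75 -0.    1.19 -0.51]
(0.45, -0.2, 0.27) 1.5707963267948966 [-0.51  0.2   1.75 -0.    1.19 -2.08]
(0.45, -0.2, 0.27) -1.5707963267948966 [-0.51  0.2   1.75 -0.    1.19  1.06]
(0.45, -0.2, 0.27) 3.141592653589793 [-0.51  0.2   1.75 -0.    1.19  2.63]
(0.45, 0.1, 0.27) 0 [ 0.12  0.14  1.82 -0.    1.18  0.12]
(0.45, 0.1, 0.27) 1.5707963267948966 [ 0.12  0.14  1.82 -0.    1.18 -1.45]
(0.45, 0.1, 0.27) -1.5707963267948966 [ 0.12  0.14  1.82 -0.    1.18  1.69]
(0.45, 0.1, 0.27) 3.141592653589793 None
```

Run:
```python
from h import *
for i,p in enumerate([(0.53,-0.27,0.22),(0.53,0.08,0.22)]):
    manip.move_ptp(p,rot(-np.pi/2)); snap("wrist",f"w{i}")
    for n in ["big_ring","small_ring","gusset","strip","big_spigot_jig","small_spigot_jig","gusset_jig","strip_jig","stop_bar","pawl"]:
        print(n,[(np.round(o["at"],3).tolist(),round(o["confidence"],2)) for o in manip.look_for("wrist",n)])
print(manip.current_time())
cv2.imwrite("pics/o0.png",ortho("w0",0.35,0.72,-0.5,-0.05,0.008,0.00075)) 
cv2.imwrite("pics/o1.png",ortho("w1",0.35,0.72,-0.15,0.26,0.008,0.00075))
```

```text
big_ring [([0.465, -0.075, 0.006], 0.57)]
small_ring []
gusset [([0.459, 0.055, 0.007], 0.58)]
strip [([0.491, -0.196, 0.007], 0.82), ([0.399, -0.497, 0.013], 0.58)]
big_spigot_jig []
small_spigot_jig [([0.628, -0.02, 0.01], 0.67)]
gusset_jig [([0.653, -0.166, 0.013], 0.94)]
strip_jig [([0.596, -0.328, 0.013], 0.94)]
stop_bar [([0.549, -0.33, 0.036], 0.6)]
pawl [([0.5, -0.329, 0.052], 0.64)]
big_ring [([0.466, -0.072, 0.005], 0.8)]
small_ring [([0.492, -0.194, 0.006], 0.72), ([0.382, 0.189, 0.007], 0.58)]
gusset [([0.459, 0.076, 0.01], 0.83)]
strip []
big_spigot_jig [([0.634, 0.162, 0.012], 0.94)]
small_spigot_jig [([0.632, -0.003, 0.01], 0.96)]
gusset_jig [([0.654, -0.159, 0.008], 0.77)]
strip_jig []
stop_bar []
pawl []
5.0417
```

View pics/o0.png

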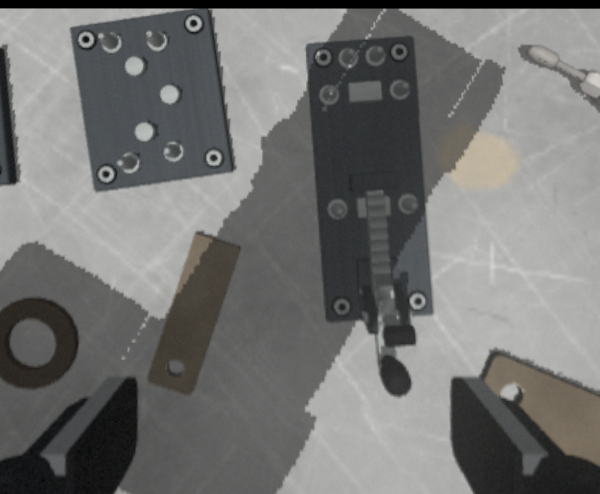

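View pics/o1.png

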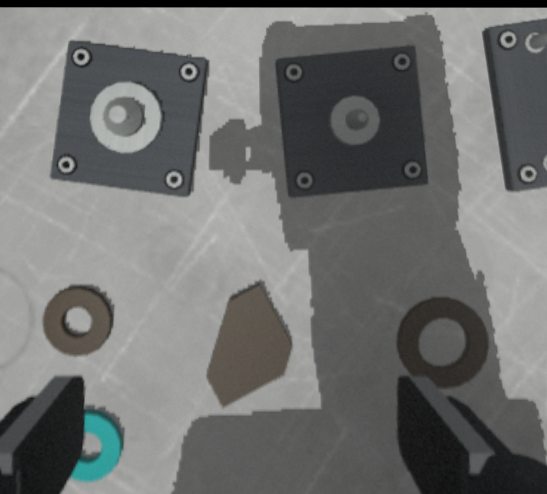

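Run:
```python
from h import *
for t in ["w0","w1"]:
    z=np.load(f"pics/{t}.npz");X=cloud(z["d"],z)
    print(t,(z["d"]==0).mean())
    h=np.clip(X[...,2]*1000+10,0,80);h[z["d"]==0]=80
    cv2.imwrite(f"pics/h{t}.png",cv2.applyColorMap(cv2.resize((h*3).astype(np.uint8),(800,600),interpolation=cv2.INTER_NEAREST),cv2.COLORMAP_JET))
    for b in [(.60,.70,.04,.10),(.5,.55,-.3,-.25)]:
        m=(X[...,0]>b[0])&(X[...,0]<b[1])&(X[...,1]>b[2])&(X[...,1]<b[3]);print(b,X[m][:,2].mean() if m.any() else 0,X[m][:,2].std() if m.any() else 0)
```

```text
w0 0.004114786783854167
(0.6, 0.7, 0.04, 0.1) 0 0
(0.5, 0.55, -0.3, -0.25) 0.2822081330928927 0.0898596826621431
w1 0.0038299560546875
(0.6, 0.7, 0.04, 0.1) 0.002717726521487961 0.004368692619330701
(0.5, 0.55, -0.3, -0.25) 0.0004907107321487123 0.000700070854064163
```

View pics/hw0.png

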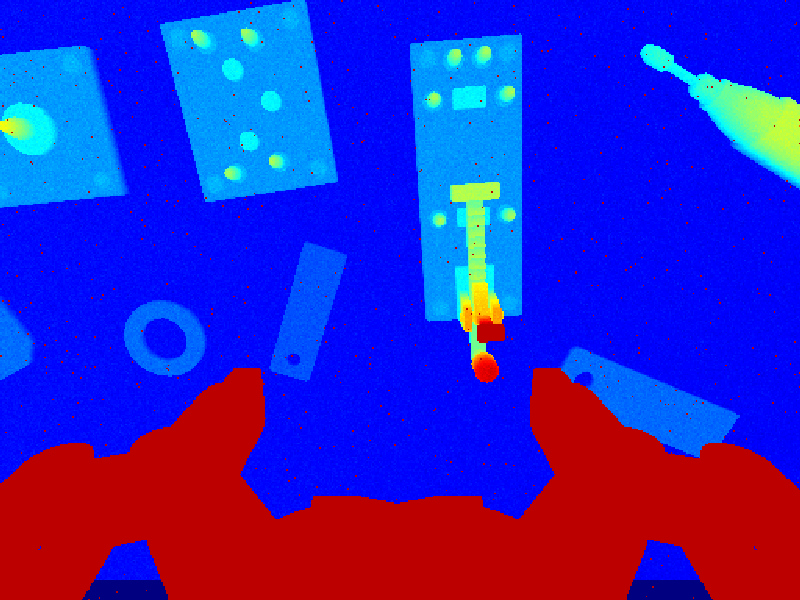

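```bash
cat > fit.py <<'E'
from h import *
from scipy.optimize import least_squares
def rect(x0,x1,y0,y1): return np.array([[x0,y0],[x1,y0],[x1,y1],[x0,y1]])/1000.
GUS=np.array([[-11.5,-30],[11.5,-30],[48,6.5],[29.5,25],[-29.5,25],[-48,6.5]])/1000.
# tips cut square: cut edge 26 mm long from (48,6.5) to (29.5,25)
MODELS=dict(big_ring=34.,small_ring=26.,gusset=GUS,strip=rect(-59,59,-18,18),
 big_spigot_jig=rect(-52,52,-52,52),small_spigot_jig=rect(-52,52,-52,52),gusset_jig=rect(-62,62,-52,52),strip_jig=rect(-126,82,-40,40))
def sdist(P,poly):
    # signed distance, + inside, ccw convex poly
    out=[]
    for i in range(len(poly)):
        a,b=poly[i],poly[(i+1)%len(poly)];e=(b-a)/np.linalg.norm(b-a);n=np.array([-e[1],e[0]])
        out.append((P-a)@n)
    return np.min(out,0)
def contour_xy(z,seed,zlo,rad,zhi=0.09):
    X=cloud(z["d"],z)
    near=np.hypot(X[...,0]-seed[0],X[...,1]-seed[1])<rad
    m=((X[...,2]>zlo)&(X[...,2]<zhi)&near&(z["d"]>0)).astype(np.uint8)
    m=cv2.medianBlur(m,3)
    n,l,st,ce=cv2.connectedComponentsWithStats(m)
    best=max(range(1,n),key=lambda i:st[i,4]);m=(l==best).astype(np.uint8)
    c=max(cv2.findContours(m,cv2.RETR_EXTERNAL,cv2.CHAIN_APPROX_NONE)[0],key=len)[:,0]
    P=X[c[:,1],c[:,0]]
    px=z["d"][c[:,1],c[:,0]].mean()/z["camera_matrix"][0,0]
    return P,px,X[m>0]
def fit(name,tag,seed,th0=0.,zlo=None,rad=None):
    z=np.load(f"pics/{tag}.npz")
    M=MODELS[name];jig=name.endswith("jig")
    if zlo is None: zlo=.008 if jig else .004
    if rad is None: rad={"strip_jig":.14,"gusset_jig":.085}.get(name,.08)
    P,px,_=contour_xy(z,seed,zlo,rad)
    if jig: P=P[P[:,2]<.016]
    P=P[:,:2]
    if np.isscalar(M):
        f=lambda p:M/1000.-np.hypot(*(P-p[:2]).T)-px/2
        r=least_squares(f,list(seed[:2]),loss="soft_l1",f_scale=5e-4)
        return np.r_[r.x,0],np.median(abs(r.fun)),len(P)
    best=None
    for d in ([0] if jig or name=="gusset" else [0]):
        def f(p):
            c,s=np.cos(p[2]),np.sin(p[2]);Q=(P-p[:2])@np.array([[c,-s],[s,c]])
            return sdist(Q,M)-px/2
        r=least_squares(f,[*seed[:2],th0],x_scale=[.01,.01,.1],loss="soft_l1",f_scale=5e-4)
    return r.x,np.median(abs(r.fun)),len(P)
E
python3 - <<'E'
from fit import *
J=[("strip","w0",(.49,-.195),-.3),("big_ring","w0",(.465,-.075),0),("strip_jig","w0",(.615,-.328),.05),("gusset_jig","w0",(.653,-.163),.12),("gusset_jig","w1",(.653,-.163),.12),
("small_spigot_jig","w1",(.632,-.003),.1),("big_spigot_jig","w1",(.634,.162),-.1),("big_ring","w1",(.465,-.075),0),("small_ring","w1",(.475,.2),0),("gusset","w1",(.459,.076),-.3+0)]
for n,t,s,th in J:
    x,e,k=fit(n,t,s,th);print(n,t,np.round(x,4),"deg",np.degrees(x[2]).round(1),"med",round(e*1000,2),k)
# pins / features
for t,s,zlo,rad in [("w0",(.653,-.163),.031,.08),("w1",(.653,-.163),.031,.08),("w1",(.632,-.003),.034,.06),("w1",(.634,.162),.036,.06),("w0",(.615,-.328),.0,.0)]:
    if rad==0: continue
    z=np.load(f"pics/{t}.npz");X=cloud(z["d"],z)
    m=((X[...,2]>zlo)&(X[...,2]<.05)&(np.hypot(X[...,0]-s[0],X[...,1]-s[1])<rad)).astype(np.uint8)
    n,l=cv2.connectedComponents(m)
    for i in range(1,n):
        if (l==i).sum()>3: print(t,X[l==i].mean(0).round(4),(l==i).sum())
E
```

```text
strip w0 [ 0.4839 -0.1944 -0.3205] deg -18.4 med 0.28 210
big_ring w0 [ 0.4622 -0.0731  0.    ] deg 0.0 med 0.32 140
strip_jig w0 [ 0.6074 -0.3242  0.0731] deg 4.2 med 0.37 454
gusset_jig w0 [ 0.6446 -0.1647  0.1486] deg 8.5 med 0.3 396
gusset_jig w1 [ 0.6448 -0.163   0.1534] deg 8.8 med 0.49 398
small_spigot_jig w1 [ 0.6284 -0.0024  0.097 ] deg 5.6 med 0.34 361
big_spigot_jig w1 [ 0.6305  0.1626 -0.136 ] deg -7.8 med 0.31 357
big_ring w1 [ 0.4625 -0.072   0.    ] deg 0.0 med 0.31 140
small_ring w1 [0.4789 0.2024 0.    ] deg 0.0 med 0.33 108
gusset w1 [ 0.4592  0.0731 -0.2879] deg -16.5 med 0.32 153
w0 [ 0.6849 -0.1373  0.0337] 39
w0 [ 0.6862 -0.1705  0.0337] 37
w0 [ 0.6057 -0.1828  0.0339] 29
w0 [ 0.5973 -0.1505  0.0336] 29
w1 [ 0.6869 -0.1686  0.0335] 41
w1 [ 0.6855 -0.1352  0.0336] 35
w1 [ 0.6062 -0.1804  0.0333] 30
w1 [ 0.5979 -0.1482  0.0337] 31
w1 [ 0.6281 -0.0018  0.0385] 86
w1 [0.6302 0.1619 0.0409] 294
```

```bash
cat >> h.py <<'E'
def back(w):
    s=-.104+w/2/57.15; return .05715*(.9946-np.sqrt(1-s*s))
def F(): return np.round(manip.current_force(),1).tolist()
def pick(x,y,a,w,zt=.0015,extra=.012,lift=.10,effort=50):
    """jaw axis angle a; w = blank width (m)"""
    R=rot(a)
    manip.move_ptp((x,y,.06),R)
    manip.set_gripper(min(1,(w*1000+extra*1000)/85),effort)
    z=zt-back(w*1000)
    manip.move_l((x,y,z),None,.1)
    print("down",F(),manip.current_ee_pos().round(4))
    manip.set_gripper(max(0,w*1000/85-.15),effort)
    print("grip mm",round(manip.current_grip_width()*85,1),F())
    manip.move_l((x,y,lift),None,.15)
    print("lifted mm",round(manip.current_grip_width()*85,1),F())
    return z
def place(x,y,a,w,z0,rest=.020,above=.03,lift=.10,drop=.001,slow=.04):
    R=rot(a)
    manip.move_ptp((x,y,max(lift,.08)),R)
    manip.move_l((x,y,z0+rest+above),None,.15)
    manip.move_l((x,y,z0+rest+drop),None,slow)
    print("at rest",F(),manip.current_ee_pos().round(4))
def release(w,extra=.010):
    manip.set_gripper(min(1,(w*1000+extra*1000)/85))
    p=manip.current_ee_pos()
    manip.move_l((p[0],p[1],.10),None,.15)
    print("released",F(),manip.current_time())
E
sed -i 's/def back(w):/def back(w):  # w in mm/' h.py
python3 - <<'E'
from h import *
a=-np.pi/2
z0=pick(.4623,-.0725,a,.068)
p,d,c=snap("wrist","hold1")
print(z0,manip.current_time())
E
```

```text
down [-0.2, -0.7, -0.3] [ 0.4626 -0.0726 -0.0052]
grip mm 64.9 [-4.2, 1.0, 17.3]
lifted mm 64.5 [-0.5, -0.3, -1.9]
-0.00555222532494244 8.2083
```

View pics/hold1.png

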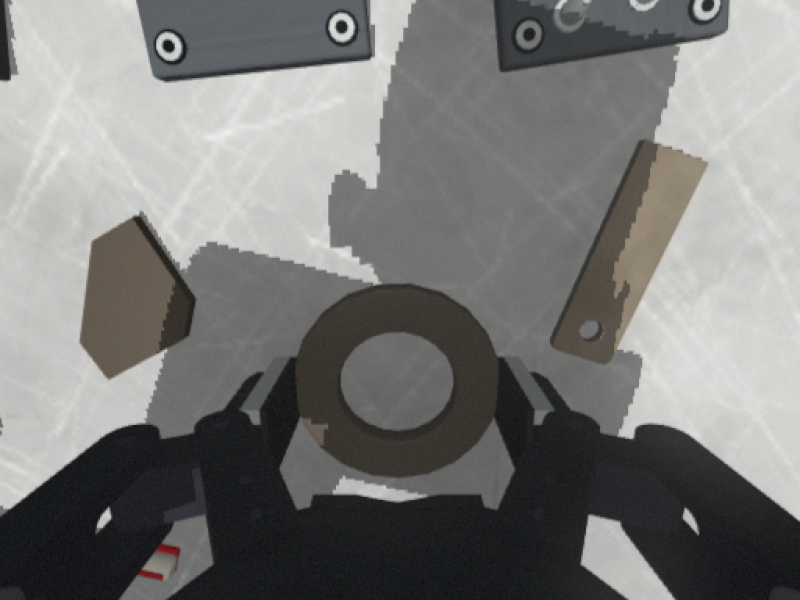

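Run:
```python
from fit import *
z=np.load("pics/hold1.npz");X=cloud(z["d"],z)
p=np.array(manip.current_ee_pos());print(p)
m=(np.hypot(X[...,0]-p[0],X[...,1]-p[1])<.036)&(X[...,2]>.06)&(X[...,2]<.14)&(abs(X[...,1]-p[1])<.028)
zz=X[m];print(np.percentile(zz[:,2],[5,25,50,75,95]))
A=np.c_[zz[:,:2]-p[:2],np.ones(len(zz))]
zt=zz[abs(zz[:,2]-np.median(zz[:,2]))<.003];A=np.c_[zt[:,:2]-p[:2],np.ones(len(zt))];print("plane",np.linalg.lstsq(A,zt[:,2],rcond=None)[0])
# bore edge circle: inner contour
mm=((abs(X[...,2]-np.median(zz[:,2]))<.003)&(np.hypot(X[...,0]-p[0],X[...,1]-p[1])<.045)).astype(np.uint8)
cs,_=cv2.findContours(mm,cv2.RETR_CCOMP,cv2.CHAIN_APPROX_NONE)
for c in cs:
    c=c[:,0]
    if len(c)<50: continue
    P=X[c[:,1],c[:,0],:2]
    r=least_squares(lambda q:np.hypot(*(P-q[:2]).T)-q[2],[p[0],p[1],.02],loss="soft_l1",f_scale=5e-4);print(len(c),r.x)
```

```text
[ 0.4617522  -0.07237825  0.09916116]
[0.10917092 0.11159871 0.11210877 0.11253584 0.1131244 ]
plane [-0.00367955  0.00064707  0.11208518]
433 [ 0.46175331 -0.07203109  0.03336173]
209 [ 0.46175203 -0.07201268  0.01907272]
```

```bash
python3 - <<'E'
from h import *
a=-np.pi/2
place(.6304,.1623,a,.068,-.0049)
release(.068)
# next: small ring
z0=pick(.4789,.2024,a,.052,zt=.003)
place(.6283,-.0021,a,.052,z0)
release(.052)
manip.move_ptp((.53,.08,.22),rot(a)); snap("wrist","w2")
E
python3 - <<'E'
from fit import *
z=np.load("pics/w2.npz");X=cloud(z["d"],z)
for n,s,J in [("big_ring",(.6305,.1626),0),("small_ring",(.6284,-.0024),0)]:
    print(n,fit(n,"w2",s,zlo=.023,rad=.04))
    r=np.hypot(X[...,0]-s[0],X[...,1]-s[1]);m=(r>(.021 if n[0]=="b" else .013))&(r<.03 if n[0]=="b" else r<.022)
    q=X[m];q=q[q[:,2]>.02];A=np.c_[q[:,:2]-s,np.ones(len(q))];print(np.linalg.lstsq(A,q[:,2],rcond=None)[0],np.median(q[:,2]))
E
```

```text
at rest [-2.7, 0.1, 3.5] [0.6304 0.1623 0.0162]
released [-1.2, 0.3, 0.5] 11.7167
down [0.1, -0.5, -0.7] [0.4792 0.2025 0.    ]
grip mm 48.4 [-2.7, -0.9, 7.3]
lifted mm 48.0 [0.6, 0.1, -2.1]
at rest [-3.6, 0.1, 3.5] [ 0.6282 -0.0021  0.0209]
released [-0.2, 0.2, -0.4] 17.8833
big_ring (array([0.62946279, 0.16236443, 0.        ]), np.float64(0.00025404235322600455), 178)
[0.00085547 0.00119329 0.0289845 ] 0.02895876290642882
small_ring (array([ 0.62726556, -0.00124363,  0.        ]), np.float64(0.0002862592714980173), 136)
[-0.00197005  0.00143905  0.02879015] 0.028830195196563217
```

View pics/w2.png

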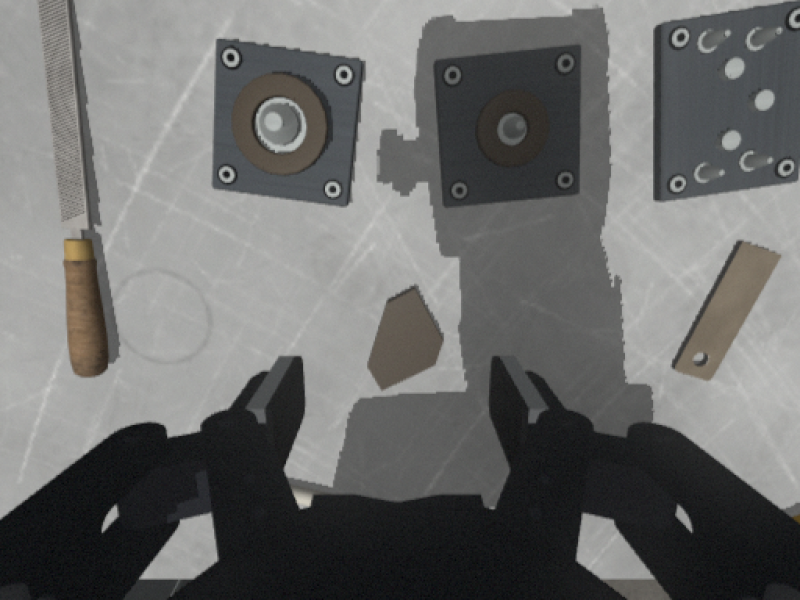

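Run:
```python
from fit import *
manip.move_ptp((.60,-.164,.2),rot(-np.pi/2)); snap("wrist","w3")
x,e,k=fit("gusset_jig","w3",(.645,-.164),.15);print("jig",x,e,k)
z=np.load("pics/w3.npz");X=cloud(z["d"],z)
m=((X[...,2]>.031)&(X[...,2]<.05)&(np.hypot(X[...,0]-x[0],X[...,1]-x[1])<.08)).astype(np.uint8)
n,l=cv2.connectedComponents(m);c,s=np.cos(x[2]),np.sin(x[2])
for i in range(1,n):
    if (l==i).sum()>3: print("pin in jig mm",((X[l==i].mean(0)[:2]-x[:2])@np.array([[c,-s],[s,c]])*1000).round(1))
print(fit("gusset","w2",(.459,.073),-.29))
manip.move_ptp((.44,.07,.2),rot(-np.pi/2)); snap("wrist","w4")
g,e,k=fit("gusset","w4",(.459,.073),-.29);print("gusset",g,e,k)
def off(p,dx,dy): c,s=np.cos(p[2]),np.sin(p[2]);return p[0]+c*dx-s*dy,p[1]+s*dx+c*dy
a=g[2]-np.pi/2
z0=pick(*off(g,0,-.003),a,.055,zt=.003)
print("z0",z0);snap("wrist","hold2")
p=np.array(manip.current_ee_pos());print(p)
z=np.load("pics/hold2.npz");X=cloud(z["d"],z)
P,px,A=contour_xy(z,(p[0],p[1]),p[2]+.002,.06,p[2]+.016)
top=np.median(A[:,2]);print("top-TCP",top-p[2])
print(manip.current_time(),x.tolist())
```

```text
jig [ 0.64522736 -0.16364351  0.14891484] 0.00037236891650702434 390
pin in jig mm [44.2 21.3]
pin in jig mm [ 40.8 -11.5]
pin in jig mm [-40.4 -11.6]
pin in jig mm [-44.   21.2]
(array([ 0.4590036 ,  0.07317656, -0.28900007]), np.float64(0.0003696933698515686), 154)
gusset [ 0.45873218  0.07311284 -0.29477177] 0.000261531993524488 179
down [0.0, -0.8, -0.8] [ 0.4582  0.0702 -0.0005]
grip mm 52.8 [-2.1, -0.1, 9.7]
lifted mm 53.2 [-1.1, -0.9, -3.4]
z0 -0.0009127198954149074
[0.4572397  0.07020602 0.09914933]
top-TCP 0.009020801957116895
23.625 [0.6452273583381972, -0.16364350826165924, 0.14891483732232433]
```

View pics/hold2.png

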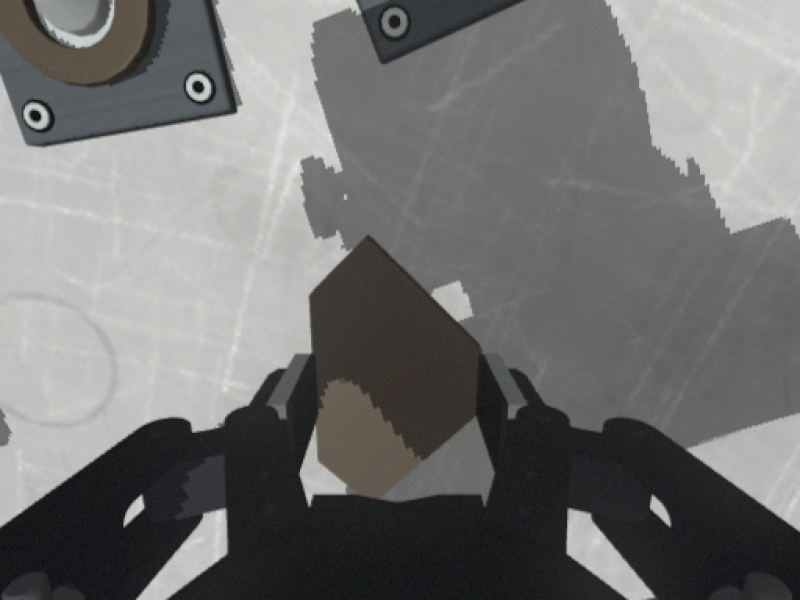

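Run:
```python
from fit import *
x=np.array([.6450,-.1638,.1495])
c,s=np.cos(x[2]),np.sin(x[2]);t=(x[0]+s*.003,x[1]-c*.003)
a=x[2]-np.pi/2
manip.move_ptp((*t,.10),rot(a))
for z in (.05,.034,.028,.024,.0205):
    manip.move_l((*t,z),None,.06);print(z,F(),manip.current_ee_pos().round(4))
    if abs(manip.current_force()[2])>15: break
```

```text
0.05 [0.1, -0.1, -2.1] [ 0.6457 -0.1669  0.0504]
0.034 [0.2, -0.4, -3.3] [ 0.6452 -0.1667  0.0334]
0.028 [-0.1, 0.6, -2.5] [ 0.6452 -0.1667  0.0276]
0.024 [-0.2, 0.5, -2.9] [ 0.6453 -0.1667  0.0237]
0.0205 [-0.8, 0.3, -2.6] [ 0.6454 -0.1668  0.0204]
```

Run:
```python
from fit import *
release(.055)
manip.move_ptp((.57,-.164,.2),rot(-np.pi/2)); snap("wrist","w5")
x,e,k=fit("gusset_jig","w5",(.645,-.164),.15);print("jig",x,e,k)
z=np.load("pics/w5.npz");X=cloud(z["d"],z)
c,s=np.cos(x[2]),np.sin(x[2]);L=(X[...,:2]-x[:2])@np.array([[c,-s],[s,c]])
m=(sdist(L.reshape(-1,2),GUS).reshape(L.shape[:2])>.005);q=X[m];q=q[(q[:,2]>.015)&(q[:,2]<.045)]
A=np.c_[q[:,:2]-x[:2],np.ones(len(q))];print("top plane",np.linalg.lstsq(A,q[:,2],rcond=None)[0],np.median(q[:,2]))
# strip jig too
print(fit("strip_jig","w5",(.607,-.324),.073))
print(manip.current_time())
```

```text
released [-1.0, 0.4, 0.3] 27.8917
jig [ 0.64476364 -0.1637917   0.14959061] 0.0003507590581261408 409
top plane [-0.00019612  0.00216516  0.02847782] 0.028451480593367603
(array([ 0.60761276, -0.32383879,  0.07394455]), np.float64(0.000293606394203657), 437)
28.5083
```

View pics/w5.png

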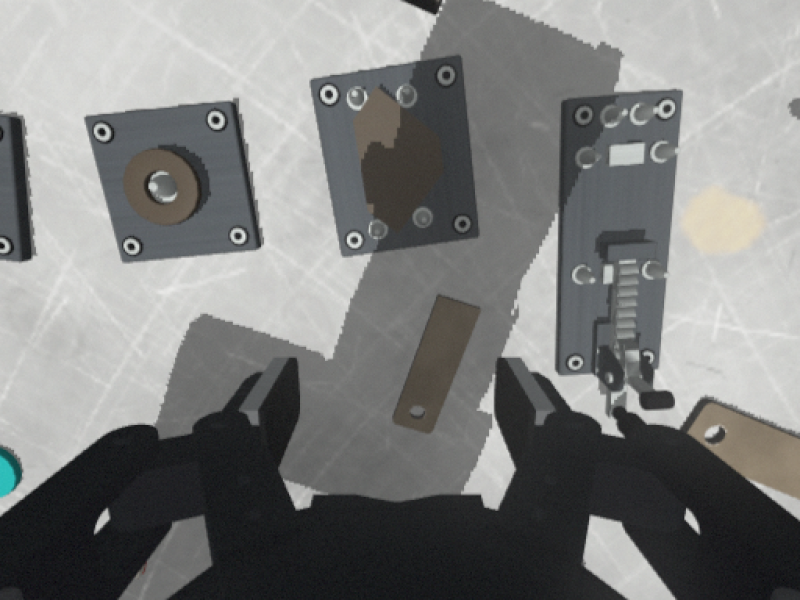

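Run:
```python
from fit import *
J=np.array([.6075,-.324,.0737]);c,s=np.cos(J[2]),np.sin(J[2])
W=lambda x,y=0.:(J[0]+c*x-s*y,J[1]+s*x+c*y)
z=np.load("pics/w0.npz");X=cloud(z["d"],z);L=(X[...,:2]-J[:2])@np.array([[c,-s],[s,c]])
for lo,hi,b in [(.076,.09,(-.135,-.09)),(.058,.07,(-.17,-.14))]:
    m=(X[...,2]>lo)&(X[...,2]<hi)&(L[...,0]>b[0])&(L[...,0]<b[1])&(abs(L[...,1])<.03)
    print(m.sum(),L[m].min(0)*1000,L[m].max(0)*1000)
a=J[2]-np.pi/2
manip.move_ptp((*W(-.080),.13),rot(a)); manip.set_gripper(0,30)
manip.move_l((*W(-.080),.069),None,.1);print(F())
for x in (-.095,-.100,-.105,-.110,-.113,-.1155):
    manip.move_l((*W(x),.069),None,.05);f=F();print(x,f)
    if np.hypot(f[0],f[1])>14: break
p=W(x+.012)
manip.move_l((*p,.075),None,.1)
manip.move_l((*p,.13),None,.15)
manip.move_ptp((*W(.0),.2),rot(a)); snap("wrist","w6")
z=np.load("pics/w6.npz");X=cloud(z["d"],z);L=(X[...,:2]-J[:2])@np.array([[c,-s],[s,c]])
m=(X[...,2]>.068)&(X[...,2]<.09)&(L[...,0]>-.15)&(L[...,0]<-.09)&(abs(L[...,1])<.03)
print(m.sum(),L[m].min(0)*1000,L[m].max(0)*1000,X[m][:,2].max());print(manip.current_time())
```

```text
199 [-119.3635869    -9.28223261] [-107.74349797    8.29626664]
197 [-159.09174515   -9.09796828] [-140.9955257     8.14919108]
[-0.2, -0.2, 1.2]
-0.095 [-0.5, -0.4, -0.3]
-0.1 [0.5, -0.1, 0.9]
-0.105 [0.9, 0.8, 0.2]
-0.11 [0.5, 0.4, 0.3]
-0.113 [0.5, 0.0, -0.2]
-0.1155 [4.8, 0.1, -1.4]
42 [-149.88141014   -3.88531712] [-131.00626957    4.89857891] 0.08006674119917133
33.7833
```

View pics/w6.png

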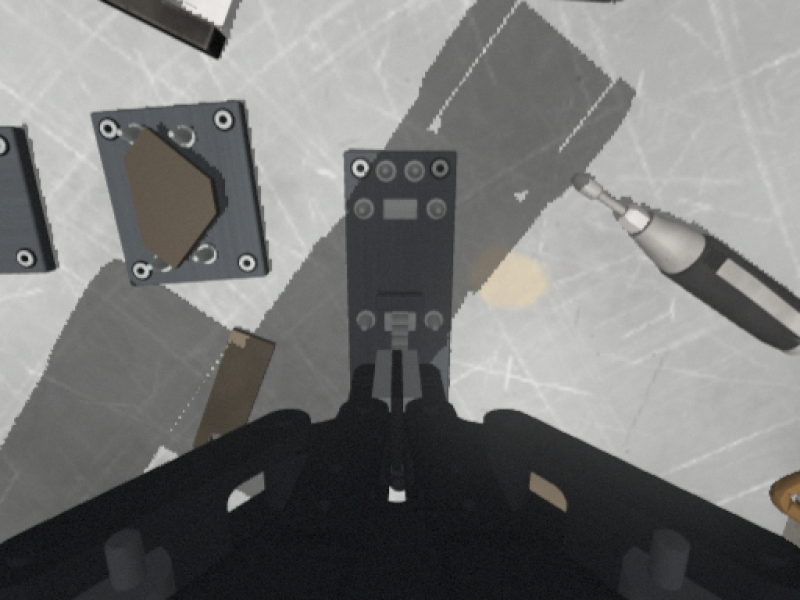

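Run:
```python
from fit import *
J=np.array([.6075,-.324,.0737]);c,s=np.cos(J[2]),np.sin(J[2])
W=lambda x,y=0.:(J[0]+c*x-s*y,J[1]+s*x+c*y)
manip.set_gripper(.5)
manip.move_ptp((*W(-.15,.0),.2),rot(J[2]-np.pi/2)); snap("wrist","w7")
z=np.load("pics/w7.npz");X=cloud(z["d"],z);L=(X[...,:2]-J[:2])@np.array([[c,-s],[s,c]])
m=(X[...,2]>.068)&(X[...,2]<.09)&(L[...,0]>-.17)&(L[...,0]<-.09)&(abs(L[...,1])<.015)
print(m.sum(),L[m].min(0)*1000,L[m].max(0)*1000,np.percentile(X[m][:,2],[5,50,95]));print(manip.current_time())
```

```text
258 [-153.11907209   -9.71528084] [-125.02434727    7.40130718] [0.06838148 0.07828907 0.08048469]
34.9667
```

View pics/w7.png

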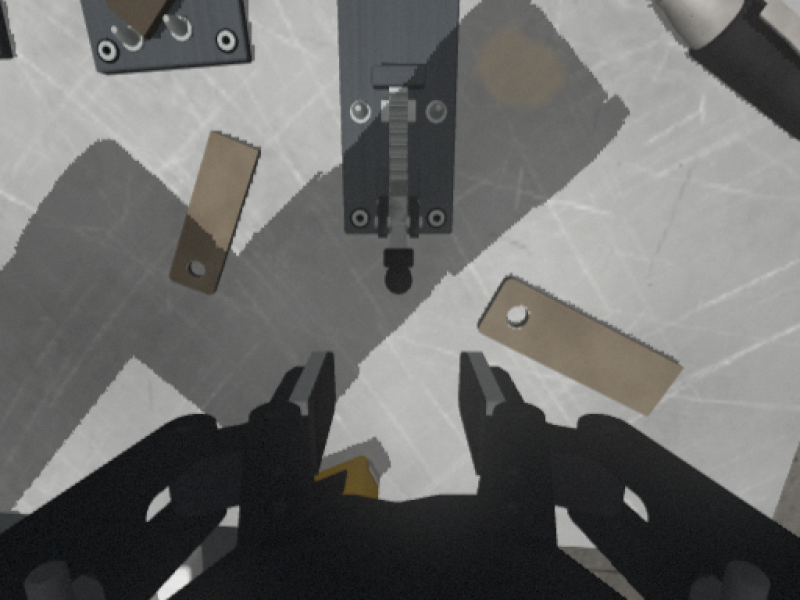

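Run:
```python
from fit import *
J=np.array([.6075,-.324,.0737]);c,s=np.cos(J[2]),np.sin(J[2])
W=lambda x,y=0.:(J[0]+c*x-s*y,J[1]+s*x+c*y)
manip.move_ptp((*W(-.155,-.0006),.13),rot(J[2]-np.pi/2)); 
manip.move_l((*W(-.155,-.0006),.037),None,.12);print(F())
manip.set_gripper(.1,30);print(manip.current_grip_width()*85,F())
for x in (-.175,-.195,-.202,-.204,-.2055):
    manip.move_l((*W(x,-.0006),.037),None,.06);f=F();print(x,f,manip.current_grip_width()*85)
    if np.hypot(f[0],f[1])>20: break
manip.set_gripper(.45)
manip.move_l((*W(x,-.0006),.13),None,.15)
manip.move_ptp((*W(-.12,.0),.2),rot(J[2]-np.pi/2)); snap("wrist","w8")
z=np.load("pics/w8.npz");X=cloud(z["d"],z);L=(X[...,:2]-J[:2])@np.array([[c,-s],[s,c]])
m=(X[...,2]>.024)&(X[...,2]<.042)&(L[...,0]>-.09)&(L[...,0]<-.01)&(abs(L[...,1])<.009)
print("bar/head max x",np.percentile(L[m][:,0],[50,95,99])*1000)
m=(X[...,2]>.058)&(X[...,2]<.069)&(L[...,0]>-.24)&(L[...,0]<-.14)&(abs(L[...,1])<.03)
print("knob",m.sum(),L[m].min(0)*1000,L[m].max(0)*1000)
g,e,k=fit("strip","w8",(.484,-.1944),-.32);print("strip",g,e,k)
print(manip.current_time())
```

```text
[0.0, -0.1, 0.4]
16.28982207175084 [-0.4, -3.8, 5.4]
-0.175 [-2.2, -3.7, 7.8] 16.41899343084528
-0.195 [-2.4, -4.3, 8.5] 16.457484349823496
-0.202 [-1.6, -4.1, 8.3] 16.62650022142189
-0.204 [9.2, -2.0, 3.0] 16.406339822213663
-0.2055 [20.0, 2.6, -1.7] 16.4810375241318
bar/head max x [-75.67027238 -67.3260299  -66.36093426]
knob 217 [-205.77565798   -8.83881165] [-189.54792339    7.40785723]
strip [ 0.48286528 -0.19444421 -0.32155668] 0.00023746647029260486 233
40.025
```

View pics/w8.png

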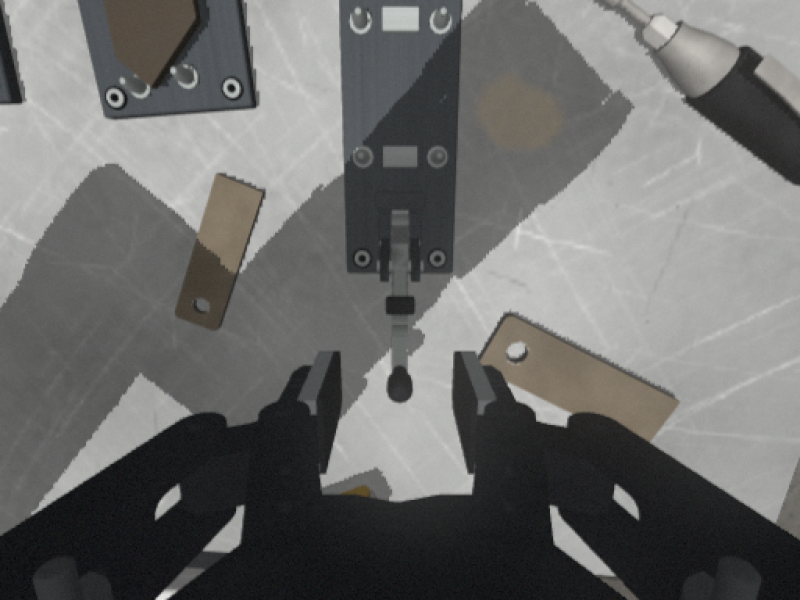

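Run:
```python
from fit import *
J=np.array([.6075,-.324,.0737]);c,s=np.cos(J[2]),np.sin(J[2])
z=np.load("pics/w6.npz");X=cloud(z["d"],z);L=(X[...,:2]-J[:2])@np.array([[c,-s],[s,c]])
m=((X[...,2]>.031)&(X[...,2]<.04)&(abs(L[...,0])<.08)&(abs(L[...,1])<.035)).astype(np.uint8)
n,l=cv2.connectedComponents(m)
for i in range(1,n):
    if (l==i).sum()>8: print("pin",(L[l==i].mean(0)*1000).round(1),(l==i).sum())
print(fit("strip_jig","w6",J[:2],J[2],rad=.14))
g=np.array([.4833,-.1944,-.321])
z0=pick(g[0],g[1],g[2]-np.pi/2,.036,zt=.0025,lift=.13);snap("wrist","hold3")
p=np.array(manip.current_ee_pos());z=np.load("pics/hold3.npz")
P,px,A=contour_xy(z,p,p[2]+.001,.07,p[2]+.014);print("top-TCP",np.median(A[:,2])-p[2],"z0",z0,manip.current_time())
```

```text
pin [67.4  9.1] 30
pin [ 67.2 -10.7] 29
pin [41.4 24.9] 28
pin [ 41.4 -26.7] 25
pin [-31.9  -0.9] 578
pin [-41.8  24.7] 24
pin [-41.9 -26.6] 22
(array([ 0.6071007 , -0.32475299,  0.07128407]), np.float64(0.000446501190496162), 450)
down [-0.2, -0.3, -0.7] [ 0.4835 -0.1945  0.0018]
grip mm 33.6 [-1.5, 1.3, 5.9]
lifted mm 33.4 [-0.4, -0.4, -1.7]
top-TCP 0.004631217382423225 z0 0.0015224240395014545 43.175
```

View pics/hold3.png

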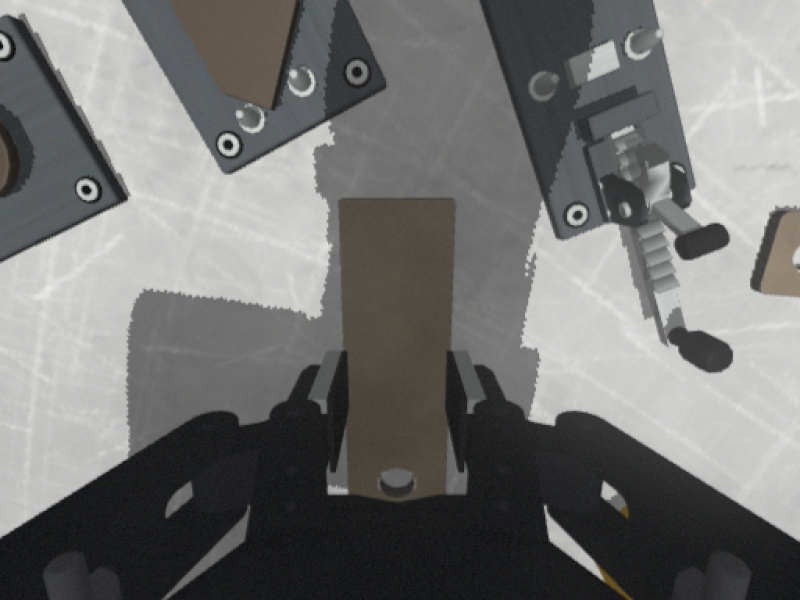

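Run:
```python
from fit import *
J=np.array([.6072,-.3248,.0725])
a=J[2]-np.pi/2
manip.move_ptp((J[0],J[1],.13),rot(a))
for z in (.055,.036,.032,.028,.025,.0228):
    manip.move_l((J[0],J[1],z),None,.06);f=F();print(z,f,manip.current_ee_pos().round(4))
    if abs(f[2])>15: break
```

```text
0.055 [-0.4, -0.2, -1.0] [ 0.6074 -0.325   0.0555]
0.036 [-1.0, 0.8, -1.5] [ 0.607  -0.3247  0.0355]
0.032 [0.5, 0.1, -2.0] [ 0.6071 -0.3248  0.0319]
0.028 [1.4, -0.5, -1.5] [ 0.6071 -0.3247  0.0277]
0.025 [-0.5, 0.2, -2.4] [ 0.6071 -0.3247  0.0247]
0.0228 [-0.4, -0.2, -1.5] [ 0.6072 -0.3248  0.0227]
```

Run:
```python
from fit import *
J=np.array([.6072,-.3248,.0725]);c,s=np.cos(J[2]),np.sin(J[2])
W=lambda x,y=0.:(J[0]+c*x-s*y,J[1]+s*x+c*y)
manip.move_l((J[0],J[1],.0218),None,.03);print(F())
manip.set_gripper((36+10)/85)
manip.move_l((J[0],J[1],.13),None,.12)
manip.move_ptp((*W(-.09,.0),.22),rot(-np.pi/2)); snap("wrist","w9")
z=np.load("pics/w9.npz");X=cloud(z["d"],z);L=(X[...,:2]-J[:2])@np.array([[c,-s],[s,c]])
m=(abs(L[...,0])<.055)&(abs(L[...,1])<.015)&(X[...,2]>.015)&(X[...,2]<.05);q=X[m]
A=np.c_[L[m],np.ones(len(q))];print("strip plane",np.linalg.lstsq(A,q[:,2],rcond=None)[0])
m=(abs(L[...,0])<.0625)&(abs(L[...,1])<.0195)&(X[...,2]>.022)&(X[...,2]<.03)
print("extent",np.percentile(L[m],[0.3,99.7],axis=0)*1000)
m=(X[...,2]>.058)&(X[...,2]<.069)&(L[...,0]>-.24)&(L[...,0]<-.16)&(abs(L[...,1])<.03)
print("knob",m.sum(),L[m].min(0)*1000,L[m].max(0)*1000)
manip.move_ptp((.47,.08,.22),rot(-np.pi/2)); snap("wrist","w10")
manip.move_j([-1.26,0.351,1.652,0,1.139,-0.085]); snap("top","top1")
print(manip.current_time())
```

```text
[-3.2, 1.5, 6.5]
strip plane [0.00587622 0.00065041 0.02632518]
extent [[-58.26776278 -16.57376667]
 [ 58.63084244  19.09671071]]
knob 188 [-204.79780802   -8.38832382] [-188.25257852    8.3005194 ]
52.925
```

View pics/w9.png

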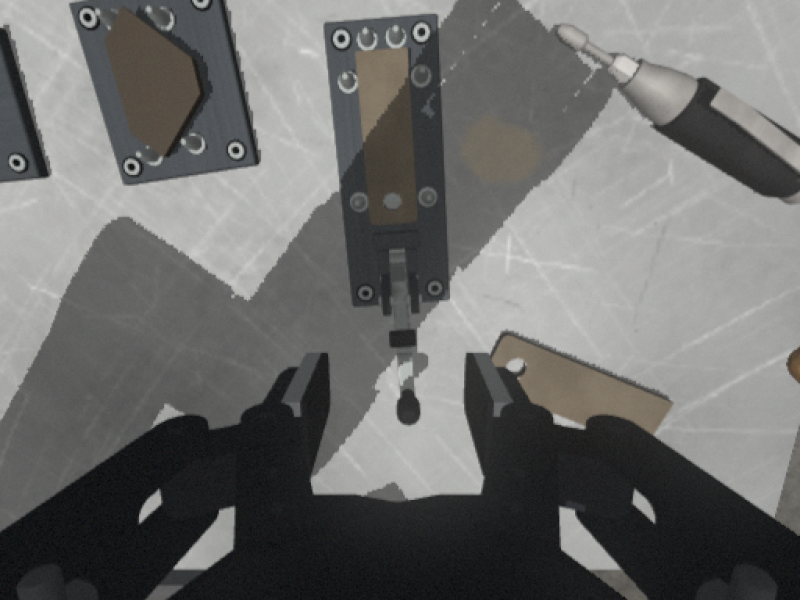

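View pics/w10.png

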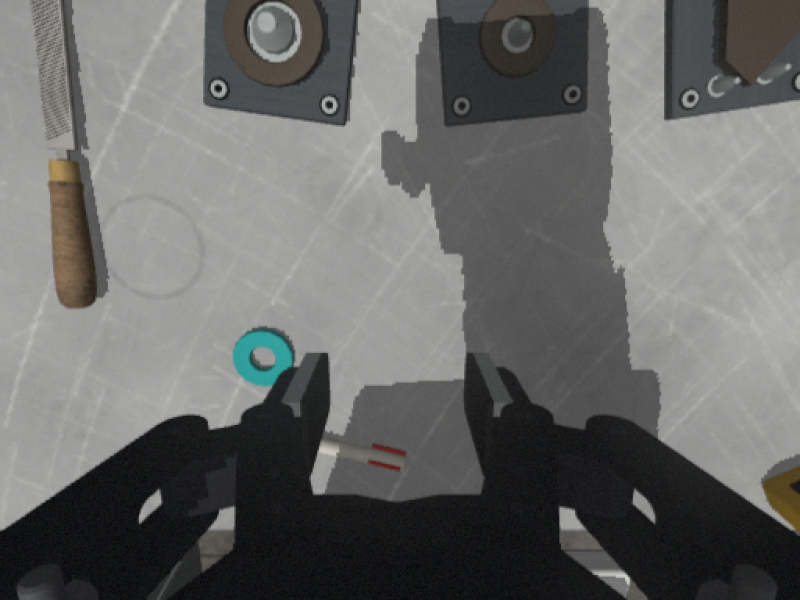

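Run:
```python
from fit import *
J=np.array([.6072,-.3248,.0725]);c,s=np.cos(J[2]),np.sin(J[2])
z=np.load("pics/w9.npz");X=cloud(z["d"],z);L=(X[...,:2]-J[:2])@np.array([[c,-s],[s,c]])
def pl(m):
    q=X[m];A=np.c_[L[m],np.ones(len(q))];return np.linalg.lstsq(A,q[:,2],rcond=None)[0].round(5),len(q)
print("plate",pl((abs(L[...,0])<.075)&(abs(L[...,1])<.038)&(abs(X[...,2]-.012)<.003)))
print("strip",pl((abs(L[...,0])<.055)&(abs(L[...,1])<.015)&(abs(X[...,2]-.026)<.003)))
print("table",pl((abs(L[...,0])<.1)&(abs(L[...,1])<.1)&(abs(X[...,2])<.003)))
for n,s_ in [("w10",0)]:pass
```

```text
plate (array([0.00171, 0.00269, 0.01263]), 4396)
strip (array([-0.00208,  0.00451,  0.02652]), 2742)
table (array([-0.00051,  0.00216,  0.00018]), 17831)
```

View pics/top1.png

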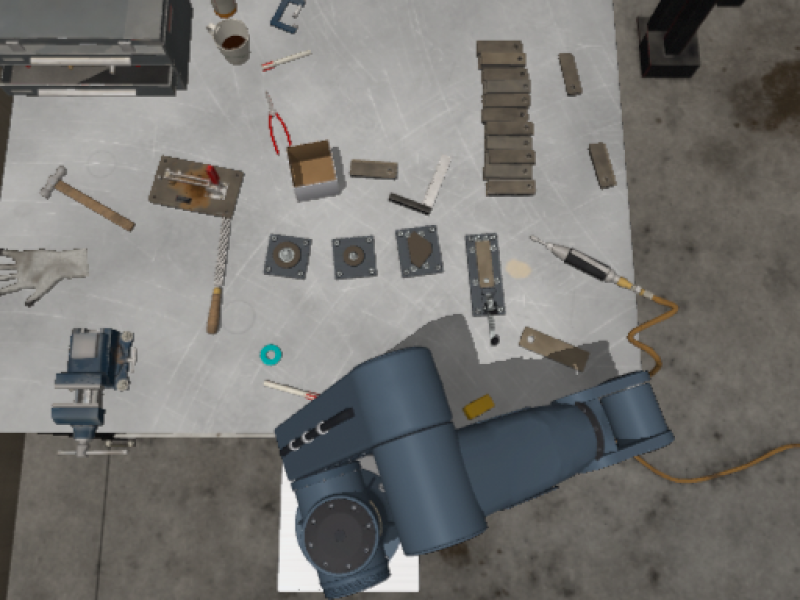

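Flat and 14 mm above the plate, as it should be. All four blanks are seated, the bar is back and the look-alikes haven't moved, so I'm handing in.

```bash
python3 -c "
from bench import manip
print(manip.sign_off(),manip.current_time())"
```

```text
the job is handed in; nothing more can be done
the job is handed in; nothing more can be done
```

All four blanks are in their jigs and the job is handed in, at about 53 s on the robot's clock.

- **Order:** I placed both rings, then the gusset. Next I tipped the pawl lever to about 0.5 rad, drew the bar back to its stop, and loaded the strip. I took the non-turquoise small ring and the smaller (118 mm) strip.
- **Seating (depth images):** The rings' tops measured 28.8 and 29.0 mm and the gusset's 28.5 mm (28 expected). The strip's top measured 26.5 mm (26 expected). These readings ran up to about 1 mm high. The plate itself also read 0.6 mm high, and all four blanks looked flat.
- **Bar:** The head was at about x = −66 mm and the knob at about −197 mm in the jig's frame. That matches fully back, and loading the strip did not move it.
- **Disagreements:** My first fit of the strip's slope showed a slight tilt (6 mrad), but repeating it without stray points gave only noise. The strip jig's plate fit and its pins differed by about 0.9 mm in y, so I placed the strip by the pins. While gripping, the fingertips touched the table at up to about 17 N.

The last top picture shows all four blanks in place, the look-alikes unmoved and the arm clear of everything.

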